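# Open the dial padlock on the tool chest and hold it up

## Robot

A 7-joint arm with a two-finger parallel gripper is mounted at the origin on the work surface. World frame = base frame: x ahead of the robot, y to its left, z up, the work surface at z = 0. Lengths are in m, angles in rad, forces in N, time in s.
With the tool pointing down it reaches from about 0.425 to 0.825 m from the base axis. Payload 3.6 kg.
Tool frame: the origin (TCP) lies at the very end of the fingers, on their centre line; the grasp point (between the pads) lies 19 mm behind it (grasp_offset is the y of the grasp point in the tool frame, in m); y points along the fingers, z is the direction in which the jaws open and shut, and the axes are right-handed (so a half turn about y gives the same grasp; the last joint's range is limited). The gripper opens to 85 mm and grips with 20 to 120 N. Pads are 22 mm wide; open, the fingers measure 114 mm over their backs; the gripper's body (76 mm by 85 mm) begins 54 mm behind the grasp point. The pads swing forward as they close: fully open they stand 13 mm farther back than shut.
Start: joints at [-1.321, 0.615, -0.013, 1.423, 0.008, 1.103, -0.04], TCP at [0.178, 0.625, 0.231] pointing down, gripper open.
Joint ranges: [-3.12, 3.12], [-0.3, 2.06], [-1.34, 1.32], [0.26, 2.42], [-1.36, 4.5], [0.01, 1.98], [-2.84, 2.84]. Speed limits (rad/s): [2.79, 2.79, 3.14, 3.14, 3.14, 3.14, 3.14].

## Interface

Orientations are given as a rotation vector (axis times angle).
In Python, from plant import * gives the robot as it stands.
- The arm moves only by the tool jog_arm, never from a script. Its argument "moves" is text: rows parted by semicolons, each of 7 numbers parted by spaces: the shift along the tool's x, y, z in m, then the turn, a rotation vector about the tool's x, y, z in rad, then the finger opening in m, from 0 to 0.0854. A call has 1 to 8 rows; each row shifts and turns the pose as measured when the row begins, along the tool's axes as they then stand; what a row does not reach is not made up. A row lasts 1/8 s, in which the tool goes at most 62.5 mm and 10.7 degrees, less where a joint would pass 70% of its speed; a pose out of reach is approached as far as the arm can. A call is refused whole if a number of a shift passes 0.0625 or a number of a turn 0.188, either way. A call with a gripper value outside its range is refused whole. The fingers move at their own pace and stop on an object; "force" is the grip in N (left out, the last holds). Time passes only in rows, so rows that do not move let the fingers close. It gives the time, the measured TCP pose, the force and the opening at its end, in the units of the state.
- get_state(): the state, without advancing time (a new reading comes with each control period).
- get_image(name): name is "scene" or "top" or "wrist"; returns the picture (400x640x3 uint8, red, green, blue); there is no depth.
- camera_params(name): a dict with "fx", "fy", "cx", "cy" (pixels), "dist_coeffs" ([k1, k2, p1, p2, k3] as OpenCV has them; the pictures are not rectified), "cam_to_world" (4x4, takes a point from camera to world coordinates). Camera axes: x right, y up, looking along -z (the intrinsics and any distortion apply to the point x, -y, -z); pixel columns grow to the right and rows downward; lengths in m; the calibration is good to about 2 mm. A picture is of the moment at which its call begins: read the wrist's pose just before it. camera_params takes no time and is no camera call; for the wrist camera it gives the pose at the moment of the call.
- finish_job(): hands the job in, once; it reports no verdict.
The state is a dict: "time": time; "qpos": joint angles; "joint_vel": joint speeds; "tau": joint torques, N m; "tool_pos": TCP position; "tcp_rot": TCP orientation; "contact_force": force on the tool from outside, world axes, zero at the start; "moment": the same for the moment, N m; "gripper_width": opening from 0.0 (shut) to 1.0 (fully open).
Only numpy, scipy, OpenCV 4.12 (cv2) and the standard library are available. Lean on these libraries where they do the work, as an engineer would, in place of code of your own. Each camera call takes 0.05 s, during which the arm holds its last target.

## Task

Open the dial padlock on the steel chest: the earlier numbers are already dialled, so only the last one is left - turn the dial, feeling the clicks, until its long white mark stands three clicks clockwise (a quarter turn) past the index mark on the shackle side, then pull the case away from the lugs so that the shackle slides open. Ease the shackle's free end out of the lugs and lift the lock off, shackle still open. Finish while still holding the lock in the gripper, level with the dial up, still and at least 10 cm clear above the chest for the foreman to see; do not let go, and leave the other things where they are.

Things in the scene. Friction and masses are not known exactly. Their poses are not given: they have to be found in the camera images.
- padlock: Dial padlock of about 0.56 kg lying dial up on the chest's rubber deck; origin at the centre of the case's underside, +x towards the shackle, z up. Steel case 68 mm long (x), 56 mm wide (y, flat sides to grip, free room for fingers beside them), 28 mm high. It is the only padlock with a dial; a smaller brass key padlock is a bystander.
- lock_center (a point): Centre of the padlock's case, 14 mm above its underside and half-way along it; axes as the padlock's. The face from which the shackle comes is 34 mm ahead (+x) of it.
- knob_grip (a point): On the dial's axis (through the case's centre, upright), 42 mm above the case's underside, at mid-height of the black knurled knob to be gripped: round, 28 mm in diameter, from 32 to 52 mm above the underside. Under the knob lies the dial plate, 47 mm in diameter, top at 32 mm. Axes as the padlock's: they do not turn with the dial.
- dial (a joint): Dial angle in rad, growing clockwise seen from above; 0 when its long white mark points to the index mark (+x of the case). Twelve clicks a turn, 0.524 rad each, about 0.03 N m; let go, it settles in the nearest notch. Starts at -1.1 to 0.55; turns either way, in several grips. The shackle is free only at 1.571 (or whole turns from it), within about 0.15, else blocked.
- shackle (a joint): How far the shackle is drawn out of the case along the case's +x, in m: 0 shut (start), 0.020 fully open (end stop). Friction 2 N; it stays where it is left. The shackle is a U of 9 mm round bar at mid-height of the case; the bow's outside is 40 mm beyond the case's face when shut, 60 mm when open. The long leg (at y = -20 mm of the case) never leaves the case.
- leg_end (a point): Tip of the shackle's short leg (at y = +20 mm of the case, 14 mm up). Shut, it sits 4 mm deep in the case; fully open, it stands 16 mm clear of the case's face, 50 mm ahead of lock_center. The short leg passes through the hole of the chest's lugs, so that the lugs stand inside the U.
- lug_hole (a point): Centre of the hole (16 mm wide, 14 mm high), 14 mm above the deck, in two fixed upright steel lugs (face to face, together 7 mm thick along the chest's x, 28 mm wide, 30 mm high) at the seam of deck and lid. Pull the case along its own -x: it slides freely up to 18 mm until the bow bears on the lugs; they then hold the shackle while the case is drawn 20 mm off it.
- chest: Painted steel tool chest, fixed, 300 (x) by 340 (y) by 120 mm high; origin at the centre of its underside. Flat top: deck with rubber mat towards -x, where the padlock lies; shut lid towards +x. To unhook the open lock, move it along its own +x until lug_hole is about 42 mm ahead of lock_center (lugs in the gap between leg end and case), then lift it straight up.
- keylock_center (a point): Small brass key padlock without a dial (42 mm wide, 18 mm thick) at the right (-y) end of the deck: a bystander. Point at the centre of its body.
- screw_tin: Open tin, 60 mm in diameter, 45 mm high, at the left (+y) end of the deck: a bystander. Origin at the centre of its underside.
- tape_roll: Grey roll of tape lying on the lid, 104 mm in diameter, 38 mm high: a bystander. Origin at the centre of its underside.
- spirit_level: Aluminium spirit level, 200 mm long (y), 24 mm wide, 40 mm high, standing on the lid: a bystander. Origin at the centre of its underside.
- hammer: Hammer lying on the bench right of the chest: a bystander.
- wrench: Wrench lying on the bench left of the chest: a bystander.
- cartridge: White sealant cartridge standing on the bench left of the chest, 50 mm in diameter, 225 mm high: a bystander. Origin at the centre of its underside.
- paint_tin: Paint tin standing on the bench right of the chest, 104 mm in diameter, 125 mm high: a bystander. Origin at the centre of its underside.

How it is judged:
On the way, in this order (a step that is already met when the one before it is completed fails the run):
1. the dial stands three clicks clockwise of the index, shackle still shut ((value of joint dial between 1.371 and 1.771 rad or value of joint dial between -4.912 and -4.512 rad or value of joint dial between 7.654 and 8.054 rad) and value of joint shackle below 0.004 m), for 0.2 s.
2. the shackle is pulled open (value of joint shackle above 0.014 m), for 0.1 s.
At the end, for the whole second after the job is handed in: the padlock is held by the fingers (more than 2 N), its shackle more than 12 mm out, the case within 0.35 rad of level with the dial up, its underside at least 90 mm above the chest's top, still (under 0.03 m/s) and clear of the chest; through the last second (value of joint shackle above 0.012 m and z of lock_center in the frame of chest above 0.224 m and angle between lock_center's own z axis and vertical below 0.35 rad and contact force between padlock and the fingers above 2 N and contact force between padlock and chest below 0.1 N and linear speed of padlock below 0.03 m/s); the arm keeps its last pose, push and grip.
It fails at once if one of the things on the chest is moved more than 30 mm (distance of any of keylock_center, screw_tin, tape_roll, spirit_level from where it was at the start of the episode above 0.03 m).
It fails at once if one of the things on the bench is moved more than 30 mm (distance of any of hammer, wrench, cartridge, paint_tin from where it was at the start of the episode above 0.03 m).
It also fails if it takes over 58 s, if anything falls off the work surface, if the arm or the gripper's body presses on something with over 40 N, if the wrist force passes 120 N, or if a joint passes its speed limit or range.

## Working session

There is one attempt and no reset: what is moved stays moved. The work goes in short steps, Python scripts to look and compute and a tool call to move; the robot and the scene stay as the last step left them, time stands still between calls to the robot, and variables do not carry over. Pictures are saved under pics/ and viewed, and the job is handed in when it is done.

Besides the shell and the picture viewer there is one more tool, called after "Emit:" by a JSON object that holds its "api" and its "payload", one argument or row to a line. jog_arm: Moves the arm, as the interface text tells. Its arguments: {"type":"object","properties":{"moves":{"type":"string"},"force":{"type":"number"}},"required":["moves"]}

```bash
ls; mkdir -p pics; python3 - <<'E'
from plant import *
import cv2,numpy as np
print(get_state())
for n in("scene","top","wrist"):
    p=camera_params(n); print(n,p)
    cv2.imwrite(f"pics/{n}0.png",get_image(n)[:,:,::-1])
E
```

```text
pics
{'time': 0.0, 'qpos': array([-1.32053168,  0.61594832, -0.01261224,  1.42492718,  0.00805309,
        1.10342239, -0.04040041]), 'joint_vel': array([ 5.37056737e-04,  1.36930392e-03, -1.25400471e-03, -6.28930188e-04,
        3.28611252e-04, -6.75005162e-04, -3.28231653e-05]), 'tau': array([-3.88379685e-04, -4.69218957e+01,  2.58838842e-01, -1.71036315e+01,
        9.89702210e-03,  9.71362431e-03,  1.44424359e-05]), 'tool_pos': array([0.17737611, 0.62451318, 0.23010991]), 'tcp_rot': array([-1.56249478,  0.21757871, -0.21700256]), 'contact_force': array([-0.46081026, -0.00865069, -0.48544345]), 'moment': array([ 0.01126302, -0.04466584,  0.04282095]), 'gripper_width': 0.9992703786048763}
scene {'fx': 494.6070768720612, 'fy': 494.6070768720612, 'cx': 314.4047054382892, 'cy': 197.83144324110458, 'dist_coeffs': array([-0.08348072,  0.        ,  0.        ,  0.        ,  0.        ]), 'cam_to_world': array([[ 0.72920857, -0.55966658,  0.39373618,  1.1490404 ],
       [ 0.68422637,  0.6042855 , -0.40825644, -0.57806263],
       [-0.00944157,  0.56710877,  0.82358879,  1.23156673],
    
[... 276 characters left out ...]
([[ 0.0067302 ,  0.98909674, -0.14711335,  0.40193391],
       [-0.99997603,  0.00641758, -0.00259954, -0.01496581],
       [-0.00162709,  0.14712732,  0.98911622,  1.4511602 ],
       [ 0.        ,  0.        ,  0.        ,  1.        ]])}
wrist {'fx': 346.5093737921242, 'fy': 346.5093737921242, 'cx': 316.76833020921936, 'cy': 196.50787483430238, 'dist_coeffs': array([-0.05113916,  0.        ,  0.        ,  0.        ,  0.        ]), 'cam_to_world': array([[ 0.27388759, -0.91285197, -0.30279839,  0.10040071],
       [ 0.96175962,  0.25930215,  0.08820903,  0.64746899],
       [-0.00200551, -0.31537862,  0.94896381,  0.37299032],
       [ 0.        ,  0.        ,  0.        ,  1.        ]])}
```

View pics/top0.png

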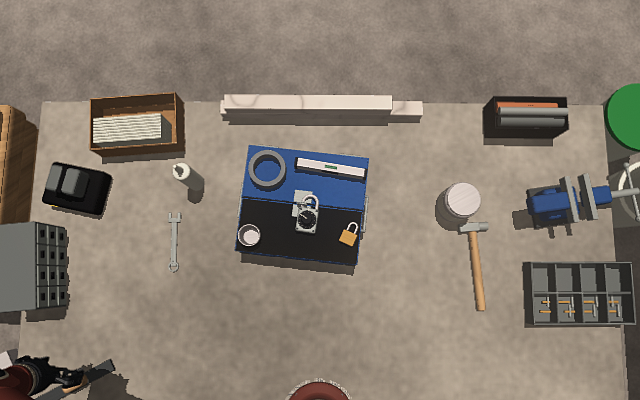

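View pics/scene0.png

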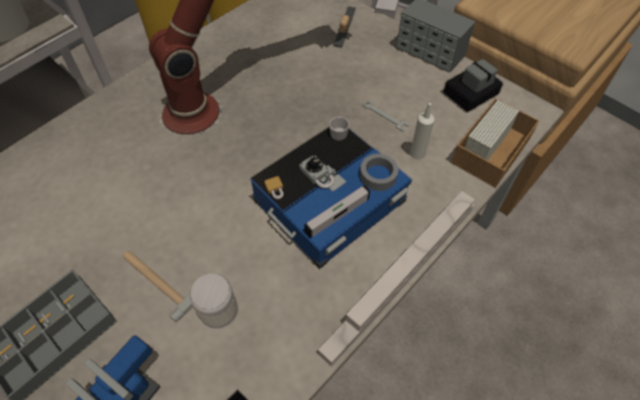

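```bash
python3 - <<'E'
import cv2
im=cv2.imread("pics/top0.png"); cv2.imwrite("pics/top0z.png",cv2.resize(im[120:270,260:410],None,fx=4,fy=4,interpolation=cv2.INTER_CUBIC))
E
```

```text
(no output)
```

View pics/top0z.png

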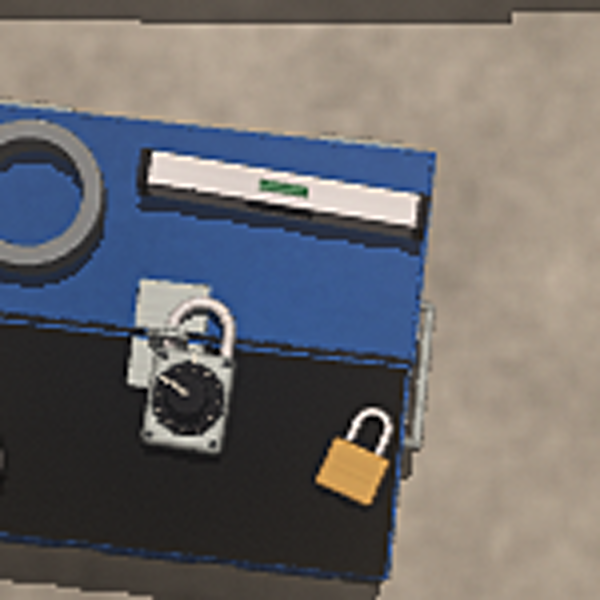

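```bash
cat > h.py <<'E'
from plant import *
import numpy as np,cv2
from scipy.spatial.transform import Rotation as R
def ray(n,uv,z,p=None):
    p=p or camera_params(n)
    K=np.array([[p['fx'],0,p['cx']],[0,p['fy'],p['cy']],[0,0,1]])
    q=cv2.undistortPoints(np.array([[uv]],float),K,p['dist_coeffs'])[0,0]
    T=p['cam_to_world']; d=T[:3,:3]@np.array([q[0],-q[1],-1]); o=T[:3,3]
    return o+d*(z-o[2])/d[2]
def proj(n,P,p=None):
    p=p or camera_params(n)
    K=np.array([[p['fx'],0,p['cx']],[0,p['fy'],p['cy']],[0,0,1]])
    T=p['cam_to_world']; c=(np.atleast_2d(P)-T[:3,3])@T[:3,:3]
    c=c*[1,-1,-1]
    return cv2.projectPoints(c,np.zeros(3),np.zeros(3),K,p['dist_coeffs'])[0][:,0]
def need(pos,Rd):
    """tool-frame shift & rotvec from the current pose"""
    s=get_state(); R0=R.from_rotvec(s['tcp_rot'])
    return R0.inv().apply(np.array(pos)-s['tool_pos']), (R0.inv()*Rd).as_rotvec()
E
python3 - <<'E'
from h import *
s=get_state();print(R.from_rotvec(s['tcp_rot']).as_matrix().round(3))
for uv in [(248,146),(368,158),(357,268),(236,250)]: print(uv,ray('top',uv,.12))
for uv in [(306,217)]: print(uv,ray('top',uv,.172))
E
```

```text
[[ 0.962 -0.001  0.273]
 [-0.273 -0.002  0.962]
 [ 0.    -1.    -0.002]]
(248, 146) [0.76731175 0.20556773 0.12      ]
(368, 158) [ 0.73422599 -0.136588    0.12      ]
(357, 268) [ 0.42418577 -0.10428447  0.12      ]
(236, 250) [0.47115194 0.22991684 0.12      ]
(306, 217) [0.55799117 0.03539826 0.172     ]
```

Emit:
{"api": "jog_arm", "payload": {
  "moves": "0.042 -0.006 -0.039 0 0 0 0.0854;0.042 -0.006 -0.039 0 0 0 0.0854;0.042 -0.006 -0.039 0 0 0 0.0854;0.042 -0.006 -0.039 0 0 0 0.0854;0.042 -0.006 -0.039 0 0 0 0.0854;0.042 -0.006 -0.039 0 0 0 0.0854;0.042 0 -0.039 0 0 0 0.0854;0.042 0 -0.039 0 0 0 0.0854"
}}

```text
time: 1.15
tool_pos: [0.4199, 0.2256, 0.2648]
tcp_rot: [-1.564, 0.21, -0.207]
contact_force: [0.5, 0.4, -0.5]
gripper_width: 0.995
```

```bash
python3 - <<'E'
from h import *
s=get_state();print(s['time'],s['tool_pos'],s['qpos'])
print(R.from_rotvec(s['tcp_rot']).as_matrix().round(3))
yaw=-0.1
Rd=R.from_matrix(np.array([[np.cos(yaw),0,-np.sin(yaw)],[np.sin(yaw),0,np.cos(yaw)],[0,-1,0]]))
print(need([.555,.035,.25],Rd))
E
```

```text
1.15 [0.4198766  0.22556555 0.26481018] [-0.59001544  0.31182594  0.06752624  1.85505124 -0.02373125  0.978901
  0.79281666]
[[ 0.965 -0.002  0.262]
 [-0.262 -0.003  0.965]
 [-0.002 -1.    -0.003]]
(array([ 0.18042449,  0.01497281, -0.14837696]), array([ 0.00297459, -0.16555369, -0.00191899]))
```

Emit:
{"api": "jog_arm", "payload": {
  "moves": "0.044 0.003 -0.036 0 -0.04 0 0.0854;0.044 0.003 -0.036 0 -0.04 0 0.0854;0.044 0.003 -0.036 0 -0.04 0 0.0854;0.044 0.003 -0.036 0 -0.04 0 0.0854;0.015 0.003 -0.015 0 0 0 0.0854;0 0 0 0 0 0 0.0854"
}}

```text
time: 1.9
tool_pos: [0.5807, 0.021, 0.2483]
tcp_rot: [-1.573, 0.088, -0.082]
contact_force: [0.1, -0.3, 0.4]
gripper_width: 1.0
```

```bash
python3 - <<'E'
from h import *
s=get_state();print(s['time'],s['tool_pos'],s['qpos'])
p=camera_params('wrist');im=get_image('wrist')[:,:,::-1]; np.save('w1.npy',p)
cv2.imwrite('pics/w1.png',im)
print(p['cam_to_world'].round(4).tolist())
print(need([.555,.035,.25],R.from_matrix(np.array([[np.cos(.1),0,np.sin(.1)],[-np.sin(.1),0,np.cos(.1)],[0,-1,0]]))))
E
```

```text
1.9 [0.5806789  0.0210097  0.24832399] [-0.13756713  0.49247362  0.0971452   1.60599973 -0.0489883   1.04953435
  1.43534722]
[[0.1086, -0.9445, -0.31, 0.5015], [0.9941, 0.102, 0.0374, 0.0307], [-0.0037, -0.3122, 0.95, 0.3913], [0.0, 0.0, 0.0, 1.0]]
(array([-0.02642398, -0.00141599,  0.01005964]), array([ 0.00342954, -0.00623725, -0.00348498]))
```

View pics/w1.png

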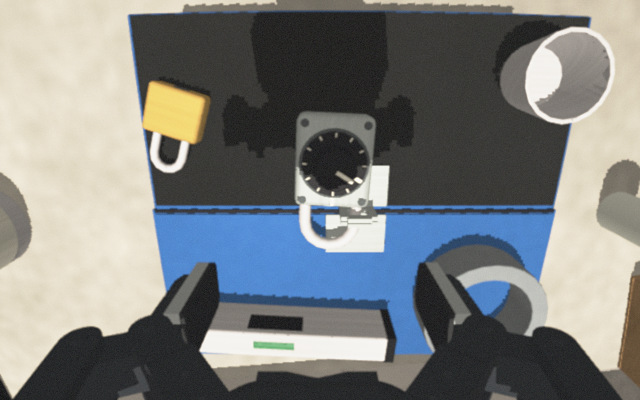

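```bash
python3 - <<'E'
import cv2
im=cv2.imread("pics/w1.png"); cv2.imwrite("pics/w1z.png",cv2.resize(im[100:260,280:400],None,fx=5,fy=5,interpolation=cv2.INTER_CUBIC)[:600] if 0 else cv2.resize(im[102:252,280:400],None,fx=4,fy=4,interpolation=cv2.INTER_CUBIC))
E
```

```text
(no output)
```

View pics/w1z.png

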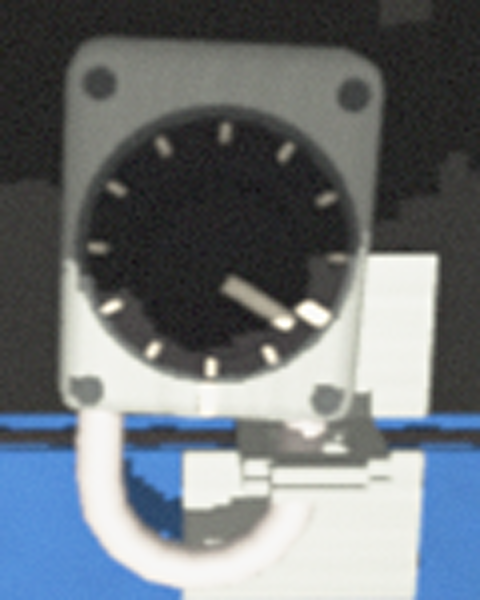

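```bash
python3 - <<'E'
from h import *
p=np.load('w1.npy',allow_pickle=True).item()
f=lambda u,v,z: ray('wrist',((u+.5)/4-.5+280,(v+.5)/4-.5+102),z,p)
S=[f(*a,.148) for a in[(100,82),(354,95),(327,400),(86,390)]]
S=np.array(S);print(S.round(4),S.mean(0))
ax=(S[2]+S[3]-S[0]-S[1])/2; print('yaw',np.arctan2(ax[1],ax[0]),np.linalg.norm(ax), np.linalg.norm(S[1]-S[0]))
T=np.array([f(*a,.152) for a in[(225,133),(286,151),(327,199),(338,258),(313,313),(270,355),(211,366),(154,350),(112,306),(97,247),(116,188),(164,146)]])
c=T.mean(0);print(c,np.linalg.norm(T-c,axis=1).round(4),np.arctan2(*(T-c)[:,1::-1].T).round(3))
I=f(208,398,.148);print('index',I,np.arctan2(*(I-c)[1::-1]))
print('lughole~',f(312,470,.15), 'case corners',f(68,405,.148),f(350,412,.148))
# lid seam direction
print([ray('wrist',a,.12,p) for a in[(155,209),(553,209)]])
for n,a in(('tin',(572,75)),): print(n,ray('wrist',a,.165,p))
print('top',ray('top',(306.5,217.5),.172))
E
```

```text
[[0.5261 0.0187 0.148 ]
 [0.5331 0.0622 0.148 ]
 [0.5885 0.0536 0.148 ]
 [0.5817 0.0094 0.148 ]] [0.55733838 0.03597349 0.148     ]
yaw -0.15951957436158762 0.05618971930397615 0.044115014705911414
[0.55745393 0.0359867  0.152     ] [0.021  0.0213 0.0212 0.0213 0.0205 0.0213 0.021  0.0212 0.0212 0.0213
 0.0212 0.0211] [ 2.988  2.462  1.931  1.417  0.892  0.366 -0.152 -0.666 -1.198 -1.725
 -2.25  -2.78 ]
index [0.58568633 0.03170016 0.148     ] -0.1506796097540092
lughole~ [0.60129123 0.04971607 0.15      ] case corners [0.58426321 0.00568268 0.148     ] [0.59127615 0.05775261 0.148     ]
[array([ 0.58642012, -0.1171797 ,  0.12      ]), array([0.62285869, 0.21927928, 0.12      ])]
tin [0.51194762 0.19196764 0.165     ]
top [0.55665134 0.03404265 0.172     ]
```

Emit:
{"api": "jog_arm", "payload": {
  "moves": "-0.0247 0.02 0.0126 0 -0.05 0 0.0854;0 0.01 0 0 -0.17 0 0.0854;0 0.01 0 0 -0.17 0 0.0854;0 0.005 0 0 -0.17 0 0.0854;0 0 0 0 -0.17 0 0.0854;0 0 0 0 -0.12 0 0.0854;0 0 0 0 0 0 0.0854"
}}

```text
time: 2.82
tool_pos: [0.5463, 0.0586, 0.2048]
tcp_rot: [-1.469, -0.62, 0.629]
contact_force: [-0.3, -0.2, 0.3]
gripper_width: 1.0
```

```bash
cat >> h.py <<'E'
def Ry(yaw):
    c,s=np.cos(yaw),np.sin(yaw)
    return R.from_matrix(np.array([[c,0,-s],[s,0,c],[0,-1,0]]))
E
python3 - <<'E'
from h import *
s=get_state();print(s['time'],s['tool_pos'],s['qpos'],s['contact_force'],s['moment'])
m=R.from_rotvec(s['tcp_rot']).as_matrix();print(np.arctan2(m[1,0],m[0,0]),m.round(3).tolist())
print(need([.5574,.036,.155],Ry(.75)))
E
```

```text
2.825 [0.54634572 0.05856463 0.20484438] [-0.03500401  0.49479062 -0.16151619  1.744164    0.08598738  0.91721473
  2.14087443] [-0.26213979 -0.18085218  0.27998327] [ 0.02866748 -0.01862107 -0.04801063]
0.8004065435591063 [[0.696, -0.009, -0.718], [0.718, 0.007, 0.696], [-0.001, -1.0, 0.011]]
(array([-0.00843715,  0.04959279, -0.02419074]), array([-0.01089702,  0.05039971, -0.00143346]))
```

Emit:
{"api": "jog_arm", "payload": {
  "moves": "-0.008 0.01 -0.024 -0.011 0 0 0.0854;0 0 0 0 0 0 0.0854;0 0 0 0 0 0 0.0854"
}}

```text
time: 3.2
tool_pos: [0.5579, 0.0362, 0.1941]
tcp_rot: [-1.48, -0.624, 0.626]
contact_force: [-0.8, 0.0, 0.6]
gripper_width: 1.001
```

```bash
python3 - <<'E'
from h import *
s=get_state();print(s['time'],s['tool_pos'])
m=R.from_rotvec(s['tcp_rot']).as_matrix();print(np.arctan2(m[1,0],m[0,0]))
print(need([.5574,.036,.155],Ry(.8)))
E
```

```text
3.2 [0.55794415 0.03623212 0.19412156]
0.7994004379223504
(array([-0.00049475,  0.03912205,  0.0002579 ]), array([ 0.00075613, -0.00059907, -0.00130424]))
```

Emit:
{"api": "jog_arm", "payload": {
  "moves": "0 0.02 0 0 0 0 0.0854;0 0.014 0 0 0 0 0.0854;0 0.003 0 0 0 0 0.0854;0 0 0 0 0 0 0.05",
  "force": 30
}}

```text
time: 3.7
tool_pos: [0.5585, 0.0365, 0.1565]
tcp_rot: [-1.481, -0.625, 0.624]
contact_force: [0.7, 0.8, 0.2]
gripper_width: 0.814
```

```bash
python3 - <<'E'
from h import *
s=get_state();print(s['time'],s['tool_pos'],s['contact_force'],s['gripper_width'])
m=R.from_rotvec(s['tcp_rot']).as_matrix();print(np.arctan2(m[1,0],m[0,0]))
print(need([.5574,.036,.155],Ry(.8)))
cv2.imwrite('pics/w2.png',get_image('wrist')[:,:,::-1])
E
```

```text
3.7 [0.55854729 0.03650495 0.15653908] [0.71526692 0.75481552 0.20402416] 0.8141441663677779
0.7983890156299213
(array([-0.00116214,  0.0015385 ,  0.00047164]), array([ 0.00149054, -0.0016109 , -0.00011194]))
```

View pics/w2.png

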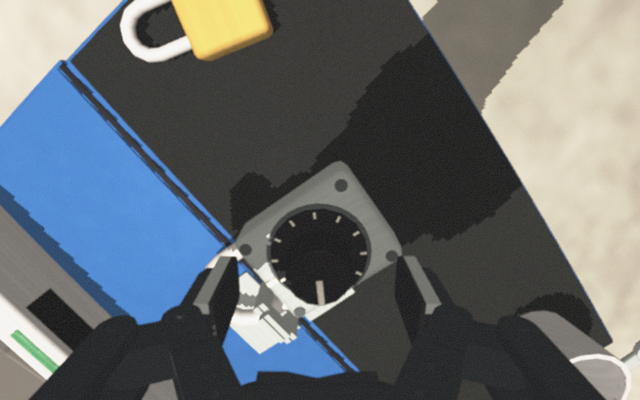

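Emit:
{"api": "jog_arm", "payload": {
  "moves": "-0.001 0.001 0 0 0 0 0.03;0 0 0 0 0 0 0.02;0 0 0 0 0 0 0.02;0 0 0 0 0 0 0.02",
  "force": 30
}}

```text
time: 4.25
tool_pos: [0.5579, 0.0362, 0.1568]
tcp_rot: [-1.48, -0.626, 0.623]
contact_force: [-0.5, 0.1, -0.6]
gripper_width: 0.311
```

```bash
python3 - <<'E'
from h import *
s=get_state();print(s['time'],s['tool_pos'],s['contact_force'],s['gripper_width'],s['moment'])
cv2.imwrite('pics/w3.png',get_image('wrist')[:,:,::-1])
E
```

```text
4.25 [0.55793878 0.03624208 0.15676786] [-0.51090678  0.0787246  -0.60052894] 0.31076317407299986 [ 0.02830488 -0.04728183  0.05718942]
```

View pics/w3.png

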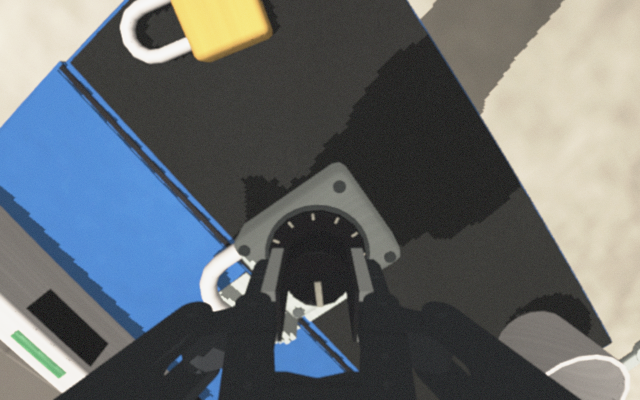

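Emit:
{"api": "jog_arm", "payload": {
  "moves": "0 0 0 0 0.08 0 0.02;0 0 0 0 0.12 0 0.02;0 0 0 0 0.12 0 0.02;0 0 0 0 0.12 0 0.02;0 0 0 0 0.12 0 0.02;0 0 0 0 0.06 0 0.02;0 0 0 0 0 0 0.02",
  "force": 40
}}

```text
time: 5.18
tool_pos: [0.5584, 0.0355, 0.1568]
tcp_rot: [-1.569, -0.128, 0.123]
contact_force: [0.5, 0.0, -1.0]
gripper_width: 0.308
```

```bash
python3 - <<'E'
from h import *
s=get_state();print(s['time'],s['tool_pos'],s['contact_force'],s['gripper_width'],s['moment'])
m=R.from_rotvec(s['tcp_rot']).as_matrix();y=np.arctan2(m[1,0],m[0,0]);print(y,need([.5574,.036,.1565],Ry(y)))
p=camera_params('wrist');np.save('w4.npy',p)
cv2.imwrite('pics/w4.png',get_image('wrist')[:,:,::-1])
E
```

```text
5.175 [0.5584084  0.03548558 0.15682844] [ 0.485321    0.00884584 -0.95582502] 0.3081053043670398 [0.04513563 0.04751499 0.00351293]
0.15998944671685544 (array([-0.00091444,  0.00032454,  0.00066921]), array([ 2.19390662e-03, -2.91837120e-06,  2.66043075e-03]))
```

View pics/w4.png

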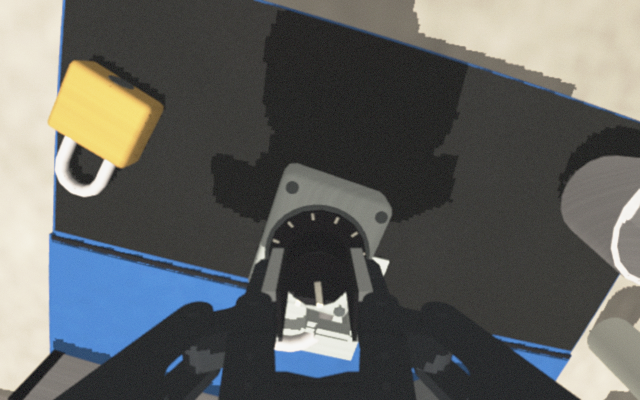

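Emit:
{"api": "jog_arm", "payload": {
  "moves": "-0.001 0 0 0 0.08 0 0.02;0 0 0 0 0.13 0 0.02;0 0 0 0 0.13 0 0.02;0 0 0 0 0.13 0 0.02;0 0 0 0 0.13 0 0.02;0 0 0 0 0.13 0 0.02;0 0 0 0 0.13 0 0.02;0 0 0 0 0.06 0 0.02"
}}

```text
time: 6.22
tool_pos: [0.5579, 0.0342, 0.1568]
tcp_rot: [-1.484, 0.607, -0.613]
contact_force: [-0.5, -0.7, -0.8]
gripper_width: 0.311
```

```bash
python3 - <<'E'
from h import *
s=get_state();print(s['time'],s['tool_pos'],s['contact_force'],s['gripper_width'],s['moment'],s['qpos'])
m=R.from_rotvec(s['tcp_rot']).as_matrix();y=np.arctan2(m[1,0],m[0,0]);print(y,need([.5574,.036,.1565],Ry(y)))
E
```

```text
6.225 [0.55790182 0.03423741 0.1568356 ] [-0.54515234 -0.71869752 -0.79310959] 0.3105603840327757 [-0.12750469  0.18127047 -0.02341896] [-0.30170905  0.57368581  0.31001171  1.79275429 -0.22818762  0.80682739
  0.9102049 ]
-0.7804380995327596 (array([-0.00159807,  0.0003301 ,  0.00089911]), array([-9.75049551e-04,  1.94777456e-06,  3.99522632e-03]))
```

Emit:
{"api": "jog_arm", "payload": {
  "moves": "-0.0015 0 0.0009 0 0.08 0 0.02;0 0 0 0 0.13 0 0.02;0 0 0 0 0.13 0 0.02;0 0 0 0 0.13 0 0.02;0 0 0 0 0.13 0 0.02;0 0 0 0 0.13 0 0.02;0 0 0 0 0.13 0 0.02;0 0 0 0 0.07 0 0.02"
}}

```text
time: 7.22
tool_pos: [0.5565, 0.0347, 0.1568]
tcp_rot: [-1.131, 1.324, -1.328]
contact_force: [-1.1, -1.0, 0.5]
gripper_width: 0.306
```

```bash
python3 - <<'E'
from h import *
s=get_state();print(s['time'],s['tool_pos'],s['contact_force'],s['gripper_width'],s['moment'],s['qpos'])
m=R.from_rotvec(s['tcp_rot']).as_matrix();y=np.arctan2(m[1,0],m[0,0]);print(y,need([.5574,.036,.1565],Ry(-1.82)))
E
```

```text
7.225 [0.55653206 0.03472334 0.15683933] [-1.07786454 -1.02936515  0.50897774] 0.3064406274039116 [-0.11131288  0.11638583  0.05526112] [-0.47083851  0.61918003  0.58587745  1.79886802 -0.43516886  0.85522673
  0.16076051]
-1.7305698789487813 (array([-0.00139943,  0.00033584,  0.00065354]), array([-0.00082759,  0.08943105,  0.00279032]))
```

Emit:
{"api": "jog_arm", "payload": {
  "moves": "-0.0014 0 0.0006 0 0.09 0 0.02;0 0 0 0 0 0 0.02;0 0 0 0 0 0 0.02"
}}

```text
time: 7.6
tool_pos: [0.5565, 0.0348, 0.1568]
tcp_rot: [-1.085, 1.39, -1.393]
contact_force: [-1.3, -0.8, 0.9]
gripper_width: 0.31
```

```bash
python3 - <<'E'
from h import *
s=get_state();print(s['time'],s['tool_pos'],s['contact_force'],s['gripper_width'],s['moment'])
m=R.from_rotvec(s['tcp_rot']).as_matrix();y=np.arctan2(m[1,0],m[0,0]);print(y,need([.5574,.036,.1565],Ry(-1.82)))
E
```

```text
7.6 [0.55646592 0.03484056 0.15683266] [-1.2928674  -0.83001585  0.8586674 ] 0.309572059723821 [-0.06813863  0.17666346 -0.0526845 ]
-1.820043726289292 (array([-0.00135544,  0.00032633,  0.00061947]), array([ 8.16146066e-04, -4.54821287e-05,  4.30340033e-03]))
```

Open the fingers, rise to clear, and look.

Emit:
{"api": "jog_arm", "payload": {
  "moves": "0 0 0 0 0 0 0.07;0 0 0 0 0 0 0.0854;0 -0.01 0 0 0 0 0.0854;0 -0.02 0 0 0 0 0.0854;0 -0.02 0 0 -0.15 0 0.0854;0 0 0 0 -0.17 0 0.0854;0 0 0 0 -0.17 0 0.0854;0 0 0 0 -0.1 0 0.0854"
}}

```text
time: 8.6
tool_pos: [0.5592, 0.036, 0.2129]
tcp_rot: [-1.359, 0.931, -0.942]
contact_force: [-0.2, -0.8, 0.0]
gripper_width: 0.998
```

```bash
python3 - <<'E'
from h import *
s=get_state();print(s['time'],s['tool_pos'],s['contact_force'],s['gripper_width'],s['moment'])
m=R.from_rotvec(s['tcp_rot']).as_matrix();y=np.arctan2(m[1,0],m[0,0]);print(y)
p=camera_params('wrist');np.save('w5.npy',p)
im=get_image('wrist')[:,:,::-1]
cv2.imwrite('pics/w5.png',im);cv2.imwrite('pics/w5z.png',cv2.resize(im[150:300,230:420],None,fx=4,fy=4,interpolation=cv2.INTER_CUBIC))
E
```

```text
8.6 [0.55917825 0.03601123 0.2128817 ] [-0.16281237 -0.78927476  0.03329932] 0.9976067694420294 [ 0.02690248 -0.00581845  0.03780166]
-1.206140090198772
```

View pics/w5z.png

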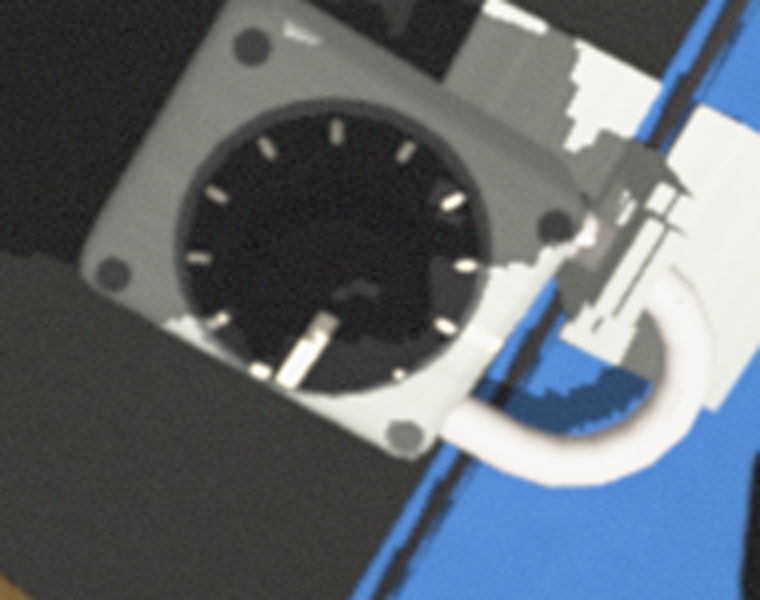

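```bash
python3 - <<'E'
from h import *
p=np.load('w5.npy',allow_pickle=True).item()
f=lambda u,v,z: ray('wrist',((u+.5)/4-.5+230,(v+.5)/4-.5+150),z,p)
S=np.array([f(*a,.148) for a in[(252,45),(555,227),(404,436),(113,273)]])
ax=(S[1]+S[2]-S[0]-S[3])/2;yaw=np.arctan2(ax[1],ax[0]);print(S.mean(0),yaw)
T=np.array([f(*a,.152) for a in[(337,131),(452,202),(465,265),(445,326),(260,370),(218,319),(198,258),(215,194)]])
c=(T[0]+0)*0+S.mean(0); print((yaw-np.arctan2(*(T-c)[:,1::-1].T)).round(3), np.linalg.norm((T-c)[:,:2],axis=1).round(4))
a,b=f(325,322,.172),f(290,380,.172); d=b-a; print('knob', yaw-np.arctan2(d[1],d[0]),a,b)
E
```

```text
[0.55740134 0.03671489 0.148     ] -0.1943864452898057
[-2.09  -1.031 -0.511  0.01   1.561  2.074  2.596 -3.157] [0.0211 0.021  0.021  0.0214 0.0226 0.021  0.0211 0.0211]
knob 1.521901723844748 [0.55718441 0.03472223 0.172     ] [0.55564458 0.0242134  0.172     ]
```

Emit:
{"api": "jog_arm", "payload": {
  "moves": "0 0 0 0 -0.12 0 0.0854;0 0 0 0 -0.17 0 0.0854;0 0 0 0 -0.17 0 0.0854;0 0 0 0 -0.17 0 0.0854;0 0 0 0 -0.17 0 0.0854;0 0 0 0 -0.17 0 0.0854;0 0 0 0 0 0 0.0854"
}}

```text
time: 9.52
tool_pos: [0.5609, 0.0348, 0.2173]
tcp_rot: [-1.567, 0.159, -0.18]
contact_force: [0.5, -0.6, -0.9]
gripper_width: 1.0
```

```bash
python3 - <<'E'
from h import *
s=get_state();print(s['time'],s['tool_pos'])
m=R.from_rotvec(s['tcp_rot']).as_matrix();y=np.arctan2(m[1,0],m[0,0]);print(y)
print(need([.5574,.0365,.17],Ry(-.185)))
p=camera_params('wrist');np.save('w6.npy',p)
im=get_image('wrist')[:,:,::-1]
cv2.imwrite('pics/w6.png',im);cv2.imwrite('pics/w6z.png',cv2.resize(im[150:300,230:420],None,fx=4,fy=4,interpolation=cv2.INTER_CUBIC))
E
```

```text
9.525 [0.56085004 0.03483231 0.21732716]
-0.2156896240947478
(array([-0.00434887,  0.04727276,  0.00095789]), array([ 0.00162356, -0.03069852,  0.01312363]))
```

View pics/w6z.png

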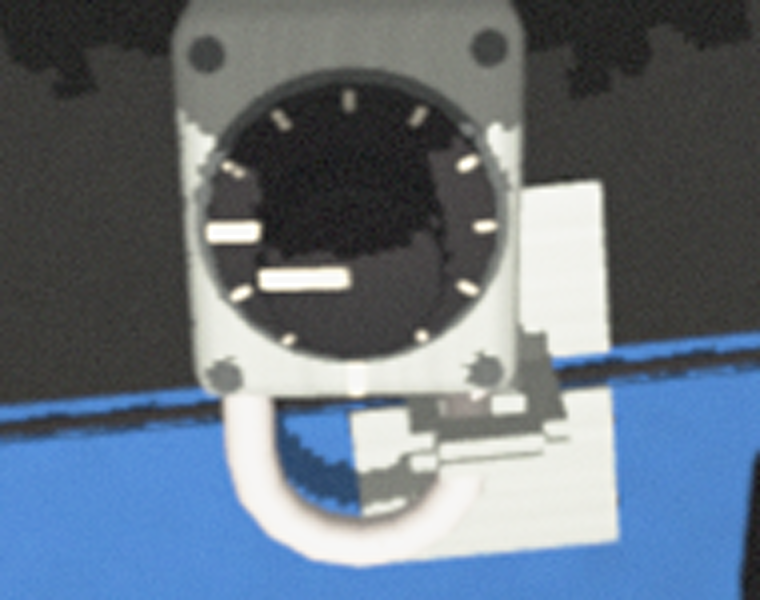

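View pics/w6.png

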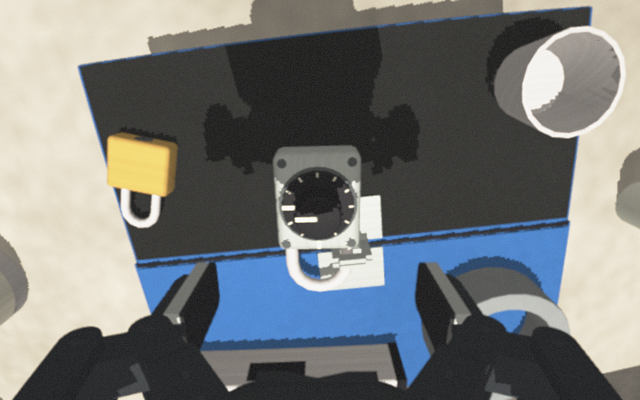

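```bash
python3 - <<'E'
from h import *
p=np.load('w6.npy',allow_pickle=True).item()
f=lambda u,v,z: ray('wrist',((u+.5)/4-.5+230,(v+.5)/4-.5+150),z,p)
S=np.array([f(*a,.148) for a in[(207,53),(489,48),(485,372),(226,375)]])
ax=(S[3]+S[2]-S[0]-S[1])/2;yaw=np.arctan2(ax[1],ax[0]);ay=S[1]+S[2]-S[0]-S[3];print(S.mean(0),yaw,np.arctan2(-ay[0],ay[1]))
I=f(357,380,.148);print(np.arctan2(*(I-S.mean(0))[1::-1]))
print('lugs top',f(412,430,.15),f(565,415,.15),f(540,340,.15))
print(need([*S.mean(0)[:2],.17],Ry(yaw)))
E
```

```text
[0.55755395 0.03661324 0.148     ] -0.19377122681187567 -0.2005225030979521
-0.18559504330359267
lugs top [0.59652166 0.03856112 0.15      ] [0.59931578 0.06449489 0.15      ] [0.58455478 0.0627112  0.15      ]
(array([-0.0042476 ,  0.04724323,  0.00104358]), array([ 0.00166582, -0.02256188,  0.01321539]))
```

Emit:
{"api": "jog_arm", "payload": {
  "moves": "-0.004 0.015 0.001 0.0017 -0.023 0.013 0.0854;0 0.015 0 0 0 0 0.0854;0 0.015 0 0 0 0 0.0854;0 0 0 0 0 0 0.0854"
}}

```text
time: 10.07
tool_pos: [0.5561, 0.037, 0.1679]
tcp_rot: [-1.566, 0.157, -0.152]
contact_force: [-0.6, -0.3, -0.2]
gripper_width: 1.003
```

```bash
python3 - <<'E'
from h import *
s=get_state();print(s['time'],s['tool_pos'],s['contact_force'])
print(need([.5575,.0366,.12],Ry(-.192)))
E
```

```text
10.075 [0.55612176 0.03697854 0.16794765] [-0.5699167  -0.32937233 -0.1929091 ]
(array([ 1.58685787e-03,  4.79426705e-02, -4.18243890e-05]), array([ 0.00125228, -0.00446251, -0.00336587]))
```

Emit:
{"api": "jog_arm", "payload": {
  "moves": "0.0015 0.015 0 0 -0.004 -0.003 0.0854;0 0.015 0 0 0 0 0.0854;0 0.012 0 0 0 0 0.0854;0 0.004 0 0 0 0 0.0854;0 0 0 0 0 0 0.07"
}}

```text
time: 10.7
tool_pos: [0.5586, 0.0366, 0.12]
tcp_rot: [-1.567, 0.151, -0.153]
contact_force: [0.9, 0.5, -0.5]
gripper_width: 0.826
```

```bash
python3 - <<'E'
from h import *
s=get_state();print(s['time'],s['tool_pos'],s['contact_force'],s['gripper_width'])
print(need([.5575,.0366,.12],Ry(-.192)))
im=get_image('wrist')[:,:,::-1]
cv2.imwrite('pics/w7.png',im)
E
```

```text
10.7 [0.55856547 0.03663082 0.12004215] [ 0.88767048  0.52422439 -0.52707476] 0.8260101317300336
(array([-1.03976037e-03,  4.11323203e-05, -2.34864670e-04]), array([ 0.00102267, -0.00128473,  0.00121175]))
```

View pics/w7.png

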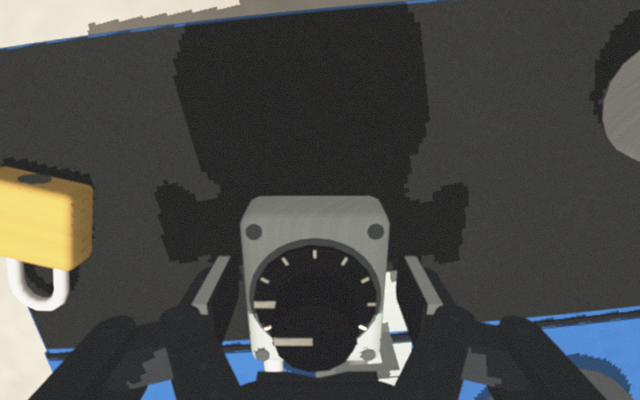

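Well centred, no contact. Close on the case.

Emit:
{"api": "jog_arm", "payload": {
  "moves": "0 0 0 0 0 0 0.055;0 0 0 0 0 0 0.048;0 0 0 0 0 0 0.048;0 0 0 0 0 0 0.048",
  "force": 70
}}

```text
time: 11.25
tool_pos: [0.559, 0.0363, 0.1212]
tcp_rot: [-1.567, 0.15, -0.154]
contact_force: [0.0, -0.2, -1.0]
gripper_width: 0.639
```

```bash
python3 - <<'E'
from h import *
s=get_state();print(s['time'],s['tool_pos'],s['contact_force'],s['gripper_width'],s['moment'])
print(need([.5575,.0366,.12],Ry(-.192)))
E
```

```text
11.25 [0.55903694 0.03633169 0.12118425] [ 0.04541499 -0.18684107 -0.97104765] 0.6386292396714284 [-0.08021443 -0.00968174  0.03122802]
(array([-1.56358415e-03,  1.17934016e-03, -3.12124225e-05]), array([ 0.00083619, -0.00147113,  0.00316099]))
```

Emit:
{"api": "jog_arm", "payload": {
  "moves": "-0.004 0 0 0 0 0 0.048;-0.005 0 0 0 0 0 0.048;-0.005 0 0 0 0 0 0.048;-0.005 0 0 0 0 0 0.048;0 0 0 0 0 0 0.048"
}}

```text
time: 11.88
tool_pos: [0.542, 0.0411, 0.1214]
tcp_rot: [-1.566, 0.143, -0.158]
contact_force: [2.0, -0.4, -1.9]
gripper_width: 0.638
```

```bash
python3 - <<'E'
from h import *
s=get_state();print(s['time'],s['tool_pos'],s['contact_force'],s['gripper_width'],s['moment'])
r=need([.5590,.0363,.1212],Ry(-.192));print(r)
E
```

```text
11.875 [0.54196605 0.04111491 0.12135356] [ 1.99329204 -0.40430605 -1.93496468] 0.6378383942276022 [-0.02320415 -0.14877322  0.11253527]
(array([ 0.01763643,  0.00031857, -0.00148899]), array([-0.00086205,  0.00072668,  0.00942794]))
```

Emit:
{"api": "jog_arm", "payload": {
  "moves": "-0.004 0 -0.0012 0 0 0.009 0.048;-0.005 0 0 0 0 0 0.048;-0.005 0 0 0 0 0 0.048;0 0 0 0 0 0 0.048"
}}

```text
time: 12.38
tool_pos: [0.5275, 0.0441, 0.1213]
tcp_rot: [-1.563, 0.148, -0.149]
contact_force: [1.5, 1.9, -2.6]
gripper_width: 0.641
```

```bash
python3 - <<'E'
from h import *
s=get_state();print(s['time'],s['tool_pos'],s['contact_force'],s['gripper_width'],s['moment'])
r=need([.5590,.0363,.1212],Ry(-.192));print(r)
im=get_image('wrist')[:,:,::-1]
cv2.imwrite('pics/w8.png',im)
E
```

```text
12.375 [0.52751351 0.04411873 0.12127981] [ 1.48660614  1.86576356 -2.60222262] 0.6413425237550192 [ 0.28515751 -0.31576746  0.24521939]
(array([ 3.23946297e-02,  9.86465457e-05, -1.76523104e-03]), array([-0.00242424,  0.0030339 ,  0.00070995]))
```

View pics/w8.png

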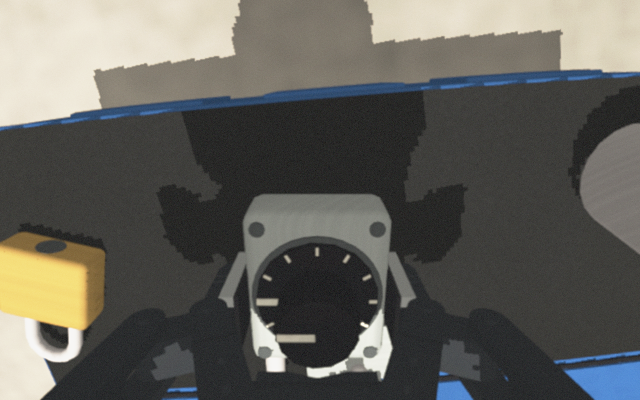

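Emit:
{"api": "jog_arm", "payload": {
  "moves": "-0.004 0 -0.001 0 0 0 0.048;-0.003 0 0 0 0 0 0.048;0 0 0 0 0 0 0.048"
}}

```text
time: 12.8
tool_pos: [0.5265, 0.0453, 0.1216]
tcp_rot: [-1.561, 0.137, -0.16]
contact_force: [0.6, 2.6, -1.7]
gripper_width: 0.641
```

```bash
python3 - <<'E'
from h import *
s=get_state();print(s['time'],s['tool_pos'],s['contact_force'],s['gripper_width'],s['moment'])
r=need([.5590,.0363,.1212],Ry(-.192));print(r)
for n in('scene','top'):
    im=get_image(n)[:,:,::-1]
    im=im[140:240,250:370] if n=='scene' else im[170:270,250:370]
    cv2.imwrite(f'pics/{n}9.png',cv2.resize(im,None,fx=6,fy=6,interpolation=cv2.INTER_CUBIC))
E
```

```text
12.8 [0.52652556 0.04529865 0.12157662] [ 0.61049006  2.6161906  -1.69047796] 0.6408749829586254 [ 0.25148444 -0.05195192  0.20096212]
(array([ 0.03357778,  0.00082984, -0.00274783]), array([-0.00582329,  0.00321166,  0.01396072]))
```

View pics/scene9.png

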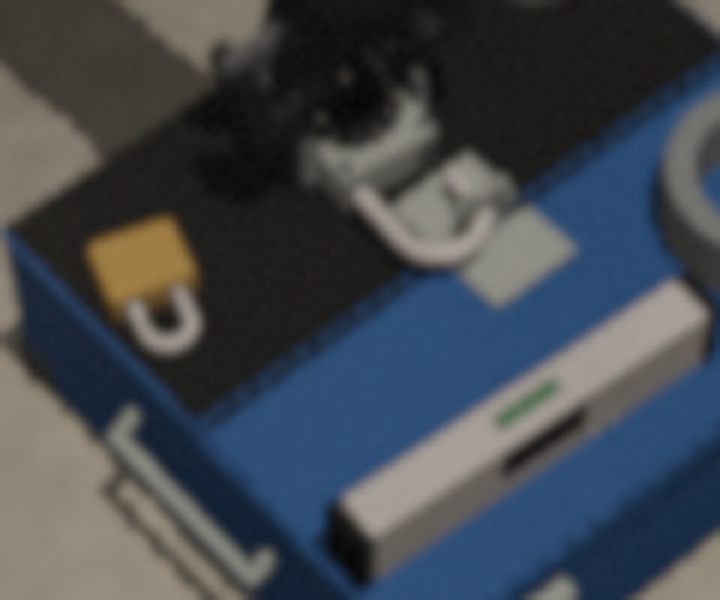

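View pics/top9.png

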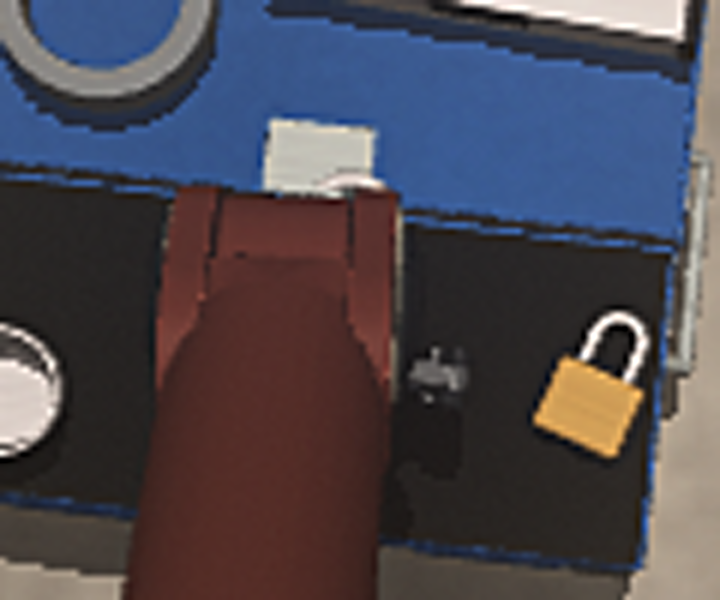

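```bash
python3 - <<'E'
from h import *
c=np.array([.5250,.0456]);y=-.192
e=np.array([np.cos(y),np.sin(y)]);n=np.array([-e[1],e[0]])
im=cv2.imread('pics/scene9.png')
for s,col in((.0,(0,0,255)),(.01,(0,255,255)),(.015,(0,255,0)),(.02,(255,0,255))):
    t=np.linspace(np.pi/2,-np.pi/2,25)
    P=[[*(c+e*(.034+s+.0155+.020*np.cos(a))+n*.020*np.sin(a)),.1345] for a in t]
    P=[[*(c+e*(.030+s)+n*.02),.1345]]+P+[[*(c+e*.034-n*.02),.1345]]
    q=(proj('scene',P)-[250,140]+.5)*6-.5
    cv2.polylines(im,[q.astype(np.int32).reshape(-1,1,2)],False,col,1)
cv2.imwrite('pics/scene9o.png',im)
E
```

```text
(no output)
```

View pics/scene9o.png

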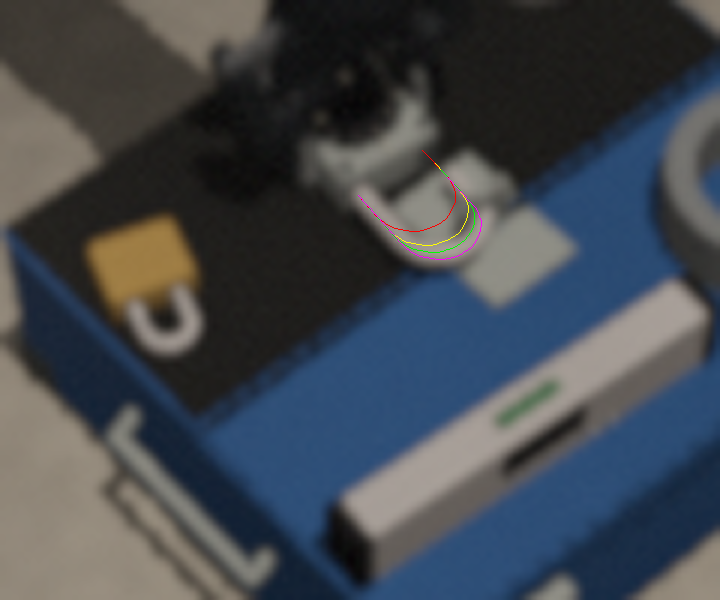

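Emit:
{"api": "jog_arm", "payload": {
  "moves": "-0.006 0 -0.001 0 0 0.012 0.048;-0.008 0 0 0 0 0 0.048"
}}

```text
time: 13.15
tool_pos: [0.5253, 0.0468, 0.123]
tcp_rot: [-1.557, 0.124, -0.174]
contact_force: [18.6, 0.3, -17.2]
gripper_width: 0.64
```

```bash
python3 - <<'E'
from h import *
s=get_state();print(s['time'],s['tool_pos'],s['contact_force'],s['gripper_width'],s['moment'])
r=need([.5590,.0363,.1212],Ry(-.192));print(r)
for n in('scene',):
    im=get_image(n)[:,:,::-1]
    im=im[160:200,290:350]
    cv2.imwrite(f'pics/{n}10.png',cv2.resize(im,None,fx=12,fy=12,interpolation=cv2.INTER_CUBIC))
E
```

```text
13.15 [0.52527179 0.0468013  0.12304031] [ 18.59795551   0.31591356 -17.22198305] 0.6396761464007868 [-0.01076038 -2.96368652  0.07638394]
(array([ 0.03503361,  0.00286633, -0.00396059]), array([-0.01119251,  0.00176811,  0.03050104]))
```

View pics/scene10.png

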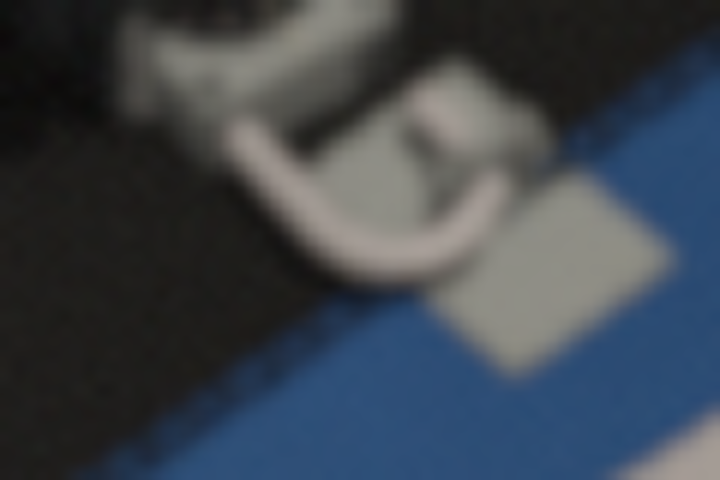

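Emit:
{"api": "jog_arm", "payload": {
  "moves": "0.004 0.001 -0.002 -0.011 0 0.03 0.048;0.004 0.001 -0.001 0 0 0 0.048;0 0 0 0 0 0 0.048"
}}

```text
time: 13.58
tool_pos: [0.5287, 0.0436, 0.1215]
tcp_rot: [-1.564, 0.157, -0.143]
contact_force: [2.7, 0.8, -3.1]
gripper_width: 0.639
```

```bash
python3 - <<'E'
from h import *
s=get_state();print(s['time'],s['tool_pos'],s['contact_force'],s['gripper_width'],s['moment'])
r=need([.5590,.0363,.1212],Ry(-.192));print(r)
E
```

```text
13.575 [0.52866345 0.04364217 0.12151397] [ 2.7303686   0.76635026 -3.05300705] 0.6387243233847255 [ 0.10935325 -0.6891441   0.06521021]
(array([ 3.11805300e-02,  4.74193951e-05, -1.44378396e-03]), array([-0.00081219,  0.00081089, -0.0085114 ]))
```

Emit:
{"api": "jog_arm", "payload": {
  "moves": "0.004 -0.0005 -0.0014 0 0 -0.008 0.048;0.005 0 0 0 0 0 0.048;0.005 0 0 0 0 0 0.048;0.005 0 0 0 0 0 0.048;0 0 0 0 0 0 0.048"
}}

```text
time: 14.2
tool_pos: [0.5353, 0.0401, 0.1221]
tcp_rot: [-1.563, 0.171, -0.13]
contact_force: [1.9, 0.7, -4.1]
gripper_width: 0.64
```

```bash
python3 - <<'E'
from h import *
s=get_state();print(s['time'],s['tool_pos'],s['contact_force'],s['gripper_width'],s['moment'])
r=need([.5590,.0363,.1212],Ry(-.192));print(r)
for n in('scene',):
    im=get_image(n)[:,:,::-1]
    im=im[160:200,290:350]
    cv2.imwrite(f'pics/{n}11.png',cv2.resize(im,None,fx=12,fy=12,interpolation=cv2.INTER_CUBIC))
E
```

```text
14.2 [0.5352829  0.04005532 0.12206227] [ 1.89056465  0.69684878 -4.09395846] 0.6401018464962049 [ 0.24402148 -0.51956688  0.05773416]
(array([0.02401258, 0.00023174, 0.0008303 ]), array([ 0.00050807,  0.00039237, -0.02624727]))
```

View pics/scene11.png

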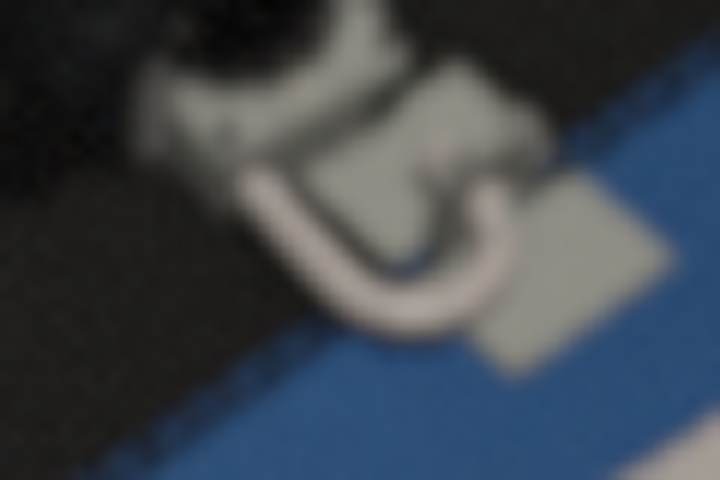

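Emit:
{"api": "jog_arm", "payload": {
  "moves": "0.001 -0.0005 0 0 0 -0.026 0.048;0 0 0 0 0 0 0.048"
}}

```text
time: 14.5
tool_pos: [0.5352, 0.0398, 0.1212]
tcp_rot: [-1.567, 0.151, -0.149]
contact_force: [-1.8, 2.1, 0.2]
gripper_width: 0.638
```

```bash
cat > ov.py <<'E'
from h import *
import sys
s=get_state();print(s['time'],s['tool_pos'],s['contact_force'],s['gripper_width'],s['moment'])
r=need([.5590,.0363,.1212],Ry(-.192));print(r)
R0=R.from_rotvec(s['tcp_rot']); 
# lock centre in tool frame at grasp: R(-.192)^-1*( (.5575,.0366,.134)-(.5590,.0363,.1212))
off=Ry(-.192).inv().apply(np.array([.5575,.0366,.134])-np.array([.5590,.0363,.1212]))
def W(P): # lock coords (x fwd, y left, z up from centre) -> world
    P=np.atleast_2d(P); return s['tool_pos']+R0.apply(off+np.c_[P[:,0],-P[:,2],P[:,1]])
n='scene'; im=get_image(n)[:,:,::-1]; a,b,k=285,155,11
z=cv2.resize(im[b:b+45,a:a+65],None,fx=k,fy=k,interpolation=cv2.INTER_CUBIC)
cv2.imwrite(f'pics/{sys.argv[1]}.png',z)
for sh,col in((.01,(0,255,255)),(.02,(255,0,255))):
  for z0 in (.0045,):
    t=np.linspace(np.pi/2,-np.pi/2,25)
    P=[[.030+sh,.0245,0]]+[[.034+sh+.0155+.0245*np.cos(q),.0245*np.sin(q),0] for q in t]+[[.034,-.0245,0]]
    q=(proj(n,W(P))-[a,b]+.5)*k-.5
    cv2.polylines(z,[q.astype(np.int32).reshape(-1,1,2)],False,col,1)
P=[[.034,.028,.014],[.034,-.028,.014],[-.034,-.028,.014]]
cv2.polylines(z,[((proj(n,W(P))-[a,b]+.5)*k-.5).astype(np.int32).reshape(-1,1,2)],False,(0,255,0),1)
cv2.imwrite(f'pics/{sys.argv[1]}o.png',z)
E
python3 ov.py s12
```

```text
14.5 [0.53524873 0.03980746 0.1212214 ] [-1.80542962  2.09819359  0.23893621] 0.6382975183894585 [0.5378028  0.16776364 0.19269969]
(array([ 2.39850378e-02, -9.46431474e-06,  1.06930245e-03]), array([ 0.00145482,  0.00083271, -0.00122155]))
```

View pics/s12o.png

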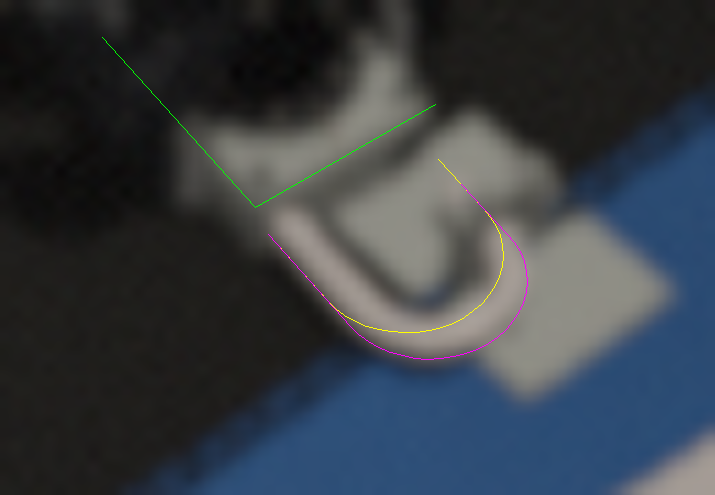

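Emit:
{"api": "jog_arm", "payload": {
  "moves": "0 -0.0015 0.001 0 0 0 0.048;0.005 0 0 0 0 0 0.048;0.006 0 0 0 0 0 0.048"
}}

```text
time: 14.92
tool_pos: [0.5445, 0.038, 0.1215]
tcp_rot: [-1.568, 0.156, -0.145]
contact_force: [-2.2, 1.9, -2.0]
gripper_width: 0.642
```

```bash
python3 ov.py s13
```

```text
14.925 [0.54446293 0.03795946 0.12147436] [-2.16783658  1.86501801 -2.01020063] 0.6423855938999488 [0.54654196 0.48704023 0.17121827]
(array([0.01458836, 0.00016732, 0.0011434 ]), array([ 0.00363331,  0.00016665, -0.00705285]))
```

View pics/s13o.png

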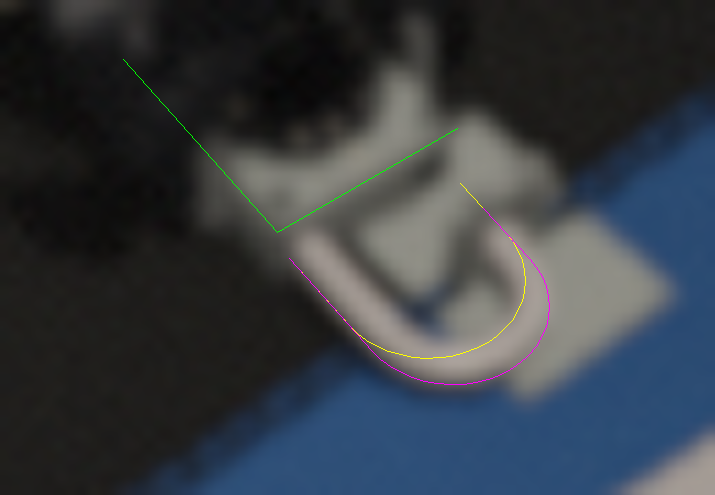

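Emit:
{"api": "jog_arm", "payload": {
  "moves": "0.003 -0.001 0.001 0 0 -0.007 0.048;0.005 0 0 0 0 0 0.048;0.003 0 0 0 0 0 0.048"
}}

```text
time: 15.35
tool_pos: [0.558, 0.0344, 0.1223]
tcp_rot: [-1.571, 0.15, -0.155]
contact_force: [-0.3, -0.6, -6.3]
gripper_width: 0.637
```

```bash
python3 ov.py s14
```

```text
15.35 [0.5579905  0.03440308 0.12225327] [-0.34190879 -0.61272411 -6.27819462] 0.6366230625486371 [-0.00017782  0.04179281  0.04013114]
(array([0.00061971, 0.00104374, 0.00206237]), array([ 0.00576855, -0.00259143,  0.00374761]))
```

View pics/s14o.png

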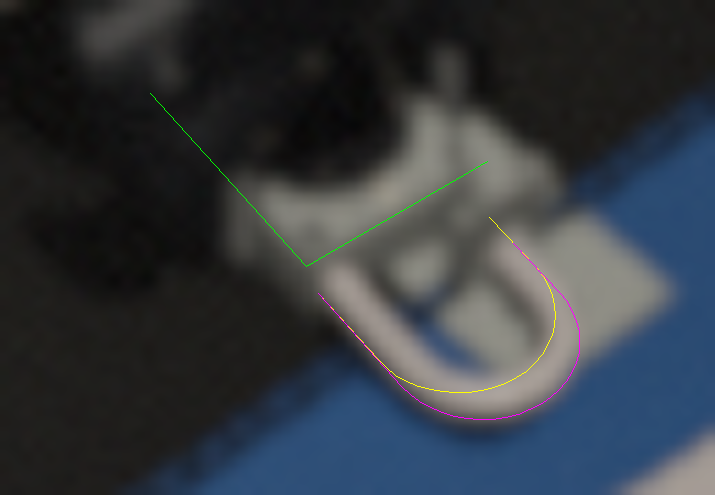

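Emit:
{"api": "jog_arm", "payload": {
  "moves": "0.002 0 0.001 0 0 0.003 0.048;0.002 0 0 0 0 0 0.048;0 0 0 0 0 0 0.048"
}}

```text
time: 15.78
tool_pos: [0.5629, 0.034, 0.1222]
tcp_rot: [-1.572, 0.153, -0.154]
contact_force: [-0.3, 0.2, -6.4]
gripper_width: 0.635
```

```bash
python3 ov.py s15
```

```text
15.775 [0.5628749  0.03403092 0.12220451] [-0.29935277  0.20699249 -6.39063457] 0.6350015610338592 [ 0.00069265 -0.00359895 -0.00237937]
(array([-0.00424302,  0.00099024,  0.00147947]), array([ 0.00616178, -0.00345295,  0.00120809]))
```

View pics/s15.png

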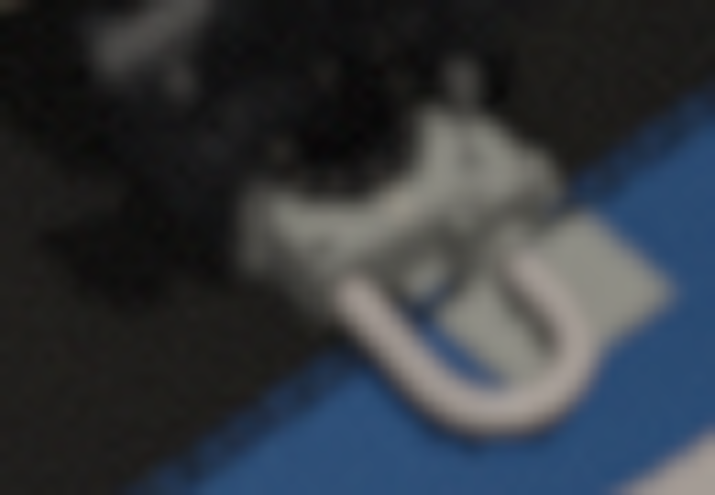

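Emit:
{"api": "jog_arm", "payload": {
  "moves": "0.0005 0 0 0 0 0 0.048;0 -0.003 0 0 0 0 0.048;0 -0.003 0 0 0 0 0.048"
}}

```text
time: 16.2
tool_pos: [0.5627, 0.0341, 0.1283]
tcp_rot: [-1.572, 0.154, -0.153]
contact_force: [0.1, 0.8, -7.0]
gripper_width: 0.644
```

```bash
python3 ov.py s16
```

```text
16.2 [0.5627202  0.03413535 0.12830328] [ 0.08877845  0.77628494 -6.97177403] 0.6438963008772984 [-0.0145615   0.05088703 -0.02114071]
(array([-0.00406911,  0.00709448,  0.00144668]), array([ 6.30772033e-03, -3.21492478e-03, -5.54851418e-05]))
```

View pics/s16o.png

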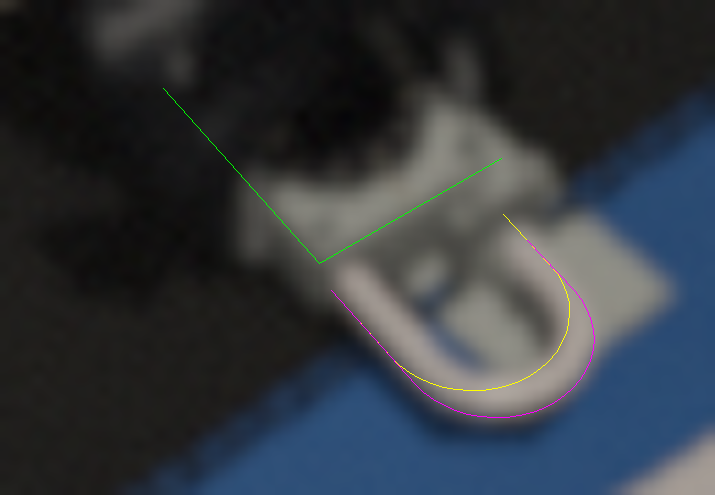

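Emit:
{"api": "jog_arm", "payload": {
  "moves": "0 -0.004 0 0 0 0 0.048;0 -0.005 0 0 0 0 0.048;0 -0.006 0 0 0 0 0.048;0 -0.006 0 0 0 0 0.048"
}}

```text
time: 16.75
tool_pos: [0.5628, 0.0343, 0.1512]
tcp_rot: [-1.571, 0.154, -0.153]
contact_force: [0.0, -0.2, -6.3]
gripper_width: 0.644
```

```bash
python3 ov.py s17
```

```text
16.75 [0.56278828 0.03427919 0.15116685] [ 0.01937552 -0.2427222  -6.28828444] 0.6439594799901912 [0.02603591 0.02676017 0.01673555]
(array([-0.00412278,  0.02995672,  0.00142979]), array([ 0.00608741, -0.00325423,  0.00047126]))
```

View pics/s17o.png

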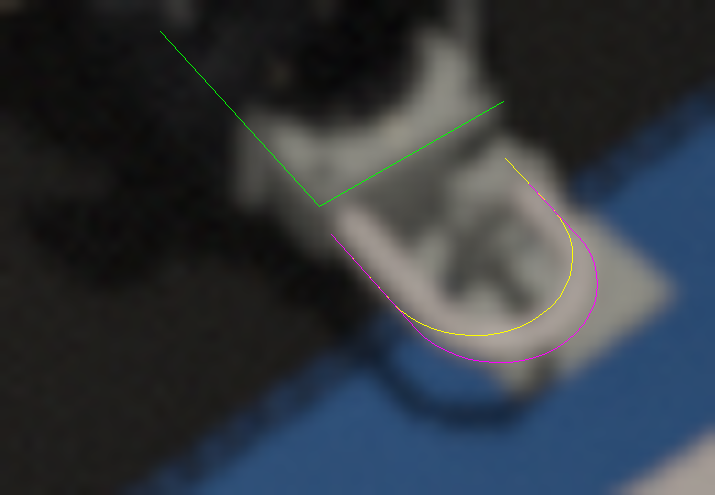

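Emit:
{"api": "jog_arm", "payload": {
  "moves": "0 -0.012 0 0 0 0 0.048;0 -0.018 0 0 0 0 0.048;0 -0.02 0 0 0 0 0.048;0 -0.02 0 0 0 0 0.048;0 -0.018 0 0 0 0 0.048;0 -0.012 0 0 0 0 0.048;0 -0.005 0 0 0 0 0.048;0 0 0 0 0 0 0.048"
}}

```text
time: 17.8
tool_pos: [0.5621, 0.0346, 0.2636]
tcp_rot: [-1.571, 0.153, -0.155]
contact_force: [0.7, -0.3, -6.3]
gripper_width: 0.642
```

Emit:
{"api": "jog_arm", "payload": {
  "moves": "0 0 0 0 0 0 0.048;0 0 0 0 0 0 0.048;0 0 0 0 0 0 0.048;0 0 0 0 0 0 0.048"
}}

```text
time: 18.3
tool_pos: [0.5608, 0.0345, 0.2614]
tcp_rot: [-1.572, 0.157, -0.151]
contact_force: [0.2, -0.0, -6.3]
gripper_width: 0.643
```

```bash
sed -i 's/a,b,k=285,155,11/a,b,k=265,110,7/; s/b:b+45,a:a+65/b:b+80,a:a+110/' ov.py; python3 ov.py s18; python3 - <<'E'
from h import *
cv2.imwrite('pics/w18.png',get_image('wrist')[:,:,::-1]); s=get_state();print(s['tool_pos'],abs(s['joint_vel']).max())
cv2.imwrite('pics/sc18.png',get_image('scene')[:,:,::-1])
E
```

```text
18.3 [0.56078277 0.03453912 0.26135203] [ 0.20118071 -0.01399871 -6.34521228] 0.6428951666747456 [ 0.07290016  0.02604209 -0.0363876 ]
(array([-0.00170043,  0.14014418,  0.00236381]), array([ 0.00701459, -0.00402055, -0.00280517]))
[0.56083383 0.03455631 0.26143467] 0.0019683414018399066
```

View pics/s18o.png

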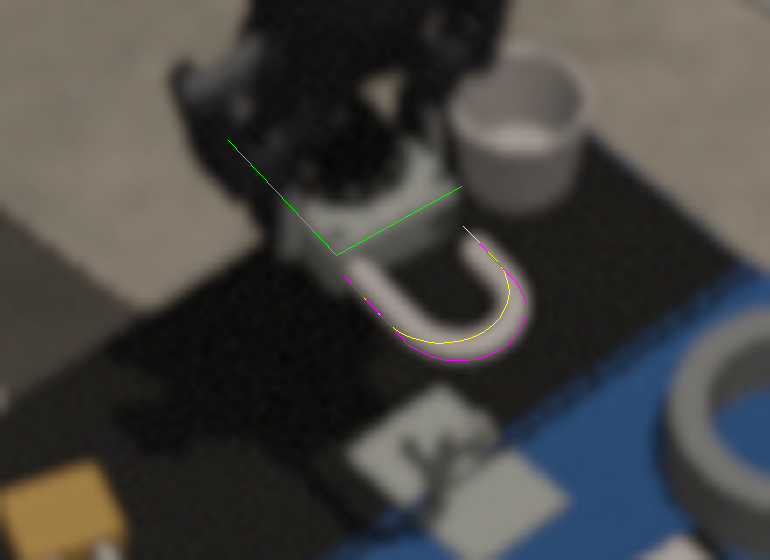

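View pics/sc18.png

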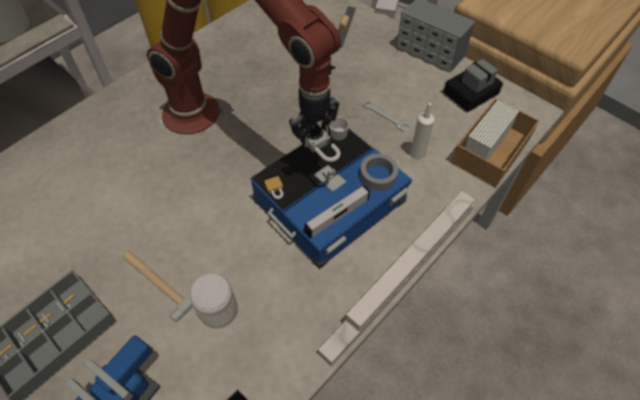

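View pics/w18.png

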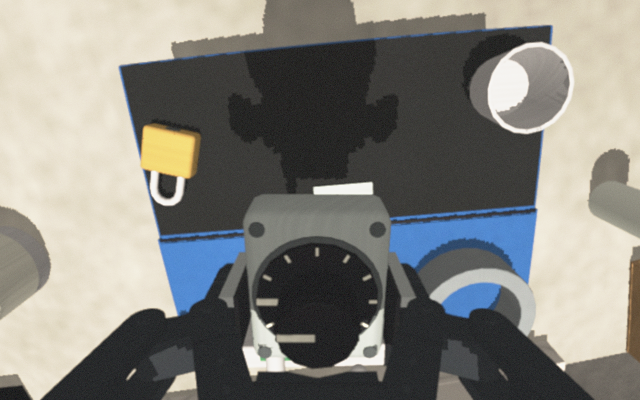

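```bash
python3 - <<'E'
from h import *
print(finish_job()); s=get_state(); print(s['time'],s['tool_pos'],s['contact_force'],s['gripper_width'])
E
```

```text
the job is handed in; nothing more can be done
None
the job is handed in; nothing more can be done
```

The padlock is open, off the lugs and held in the gripper, and I handed the job in at about 18.3 s of the 58 s allowed. `finish_job` gave no verdict, so the results below come from my own checks.

**What I did**
- **Dial:** it stood at about -1.05 rad. I gripped the knob and turned it 150° clockwise. The wrist pictures then showed the long mark a quarter turn clockwise of the index, at about 1.56 rad on the plate marks and 1.52 on the knob's line.
- **Shackle:** I re-gripped the case by its flat sides and drew it back along its own axis until it reached a firm stop after 35 mm. The force there was about 25 N.
- **Unhooking:** I moved the lock forward again until the lugs stood in the gap between the leg end and the case, then lifted it straight up.

**Last checks before handing in**
- **Shackle:** about 19–20 mm out in the scene picture, with the leg end visibly clear of the case.
- **Lock:** its underside is about 14 cm above the chest top. It is level within 0.01 rad and the arm is still.
- **Force and grip:** the only outside force is about 6.3 N downward, roughly the lock's weight. The fingers are stopped on the case under a 70 N grip setting.
- **Other things:** none looked disturbed in the pictures, though I did not measure their positions.

**What did not go to plan**
- The pull ended 3 mm short of the nominal 38 mm. The hand drifted up to 4 mm sideways and tilted about 0.03 rad at the stop, which I corrected.
- The lock dragged once on the way forward, moving 7 mm of the 19 mm commanded. I levelled it, commanded a small lift, and it then slid through.
- My reading of the lug position from the pictures disagreed with the given dimensions. I placed the lock from the pull travel instead and watched the force while lifting.

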